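# Nest the parts cups and index the turntable three clicks

### The arm

A 6-joint arm with a two-finger parallel gripper is mounted at the origin on a cart in front of the work surface, level with it; the furniture and walls round the work are solid. World frame = base frame: x ahead of the robot, y to its left, z up, the work surface at z = 0. Lengths are in mm, angles in rad, forces in N, time in s.
With the tool pointing down it reaches from about 350 to 725 mm from the base axis. Payload 4.3 kg.
Tool frame: the origin (TCP) lies on the front face of the gripper's body, between the roots of the fingers; the fingertips stand 73 mm ahead of it and the grasp point (between the pads) lies r.grasp_offset ahead of it (r.grasp_offset is the distance from the TCP to the grasp point, in mm); z points along the fingers, y is the line along which they close (so a half turn about z gives the same grasp; the last joint's range is limited). The gripper opens to 85 mm and grips with 20 to 120 N. Pads are 22 mm wide; open, the fingers measure 114 mm over their backs; the gripper's body (76 mm by 85 mm) begins 54 mm behind the grasp point. The pads swing forward as they close: fully open they stand 13 mm farther back than shut.
Start: joints at [-1.348, 0.377, 0.081, 1.274, 0, 1.46], TCP at [187.857, -543.478, 303.929] pointing down, gripper open.
Joint ranges: [-2.72, 2.72], [-0.84, 1.66], [-1.02, 1.22], [-1.77, 2.12], [-1.37, 1.28], [-3.14, 3.14]. Speed limits (rad/s): [2.57, 2.57, 3.14, 3.14, 3.14, 3.14].

### API

Orientations are given as a unit quaternion [w, x, y, z].
In Python, from plant import status, imaging, ticket, r gives the robot as it stands.
- The arm moves only by the tool send_rows, never from a script. Its argument "moves" is a list of rows, each a list of 3 entries, a list of its own where there are three numbers: the shift along the world's x, y, z in m, then the turn, a rotation vector about the world's x, y, z in rad, then the opening, from 0 (shut) to 1 (fully open). In form: [[[tx, ty, tz], [ax, ay, az], hand], ...]. A call has exactly 5 rows; each row shifts and turns the commanded pose from where the row before left it; what a row does not reach is not made up. A row lasts 1/10 s, in which the tool goes at most 50 mm and 8.59 degrees, less where a joint would pass 70% of its speed; a pose out of reach is approached as far as the arm can. A call is refused whole if a number of a shift passes 0.05 or a number of a turn 0.15, either way. A call with a gripper value outside its range is refused whole. The fingers move at their own pace and stop on an object; "newtons" is the grip in N (left out, the last holds). Time passes only in rows, so rows that do not move let the fingers close, or fill a call up. It gives the time, the measured TCP pose, the force, the opening and the grip force at its end, in the units of the state.
- status.observe(): the state, without advancing time (a new reading comes with each control period).
- imaging.camera(name): name is "scene" or "top" or "wrist"; returns the picture (480x640x3 uint8, red, green, blue); there is no depth.
- imaging.get_calibration(name): a dict with "vfov" (degrees; the focal length in pixels is half the picture's height over the tangent of half this angle, whatever the lens; pixels are square), "cx", "cy" (the principal point, pixels), "world_to_cam" (4x4, takes a point from world to camera coordinates). Camera axes: x right, y up, looking along -z (the intrinsics and any distortion apply to the point x, -y, -z); pixel columns grow to the right and rows downward; lengths in mm; the calibration is good to about 2 mm. A picture is of the moment at which its call begins: read the wrist's pose just before it. get_calibration takes no time and is no camera call; for the wrist camera it gives the pose at the moment of the call.
- ticket.hand_in(): hands the job in; it is judged then, once.
The state is a dict: "t": time; "qpos": joint angles; "joint_velocities": joint speeds; "joint_efforts": joint torques, N m; "ee_pos": TCP position; "eef_rot": TCP orientation; "force": force on the tool from outside, world axes, zero at the start; "moment": the same for the moment, N m; "width": finger opening in mm; "grasp_force": force on a finger pad.
Only numpy, scipy, OpenCV 4.12 (cv2) and the standard library are available. Lean on these libraries where they do the work, as an engineer would, in place of code of your own. Each camera call takes 0.05 s, during which the arm holds its last target. There are 200 camera calls.

### The job

Nest the small copper cup upright in the larger steel cup that stands in the seat of the indexing turntable, fully down on its floor, while the turntable is still at home. Then take the black bar knob in the gripper and turn it clockwise (seen from above), counting the clicks, to the third stop and not past it, which brings the nested cups to the sensor post. Finish while still gripping the knob, holding it steady at the third stop; leave the other things on the bench where they are.

Things in the scene. Friction and masses are not known exactly. Their poses are not given: they have to be found in the camera images.
- small_cup_mid (a point): centre of the loose small copper-coloured open cup, half-way up (34 mm above its underside): 68 mm tall, outer diameter 41 mm at the foot, 50 mm from half height to the rim, wall 2.5 mm, floor 3 mm, about 90 g. Upright, z up. Fully nested it rests on the large cup's floor: this point is then 16 mm above large_cup_mid and the small cup's top 29 mm stand out of the large cup.
- large_cup_mid (a point): centre of the loose larger steel open cup, half-way up (21 mm above its underside): 42 mm tall, outer diameter 55 mm at the foot, 70 mm from 22 mm up to the rim, wall 2.5 mm, floor 3 mm (about 50 mm wide inside at the floor, 65 mm at the mouth), about 140 g; z up. It stands in the seat ring on the turntable, its rim 72 mm above the bench.
- cup_seat (a point): centre of the turntable's cup seat, on the top face of the round aluminium plate (230 mm diameter, 12 mm thick, top 30 mm above the bench) inside a black ring 8 mm high; 75 mm from the turntable's axis. The large cup stands here; the seat turns with the plate.
- index_knob: black bar knob on a steel post amid the turntable, fixed to the plate; origin: the bar's centre, on the vertical turning axis, 109 mm above the bench. Bar 56 mm long (x axis), 14 mm thick (y), 38 mm high (z, up); its -x end has a white line and points at the cup seat. Foot fixed to the bench; the foot carries a black sensor post, 68 mm high, 144 mm from the axis, beside the third stop.
- turntable (a joint): turn of plate, knob and seat, rad: 0 at home (the start), growing clockwise seen from above. Ball detents click every 22.5 degrees (0.3927 rad): stops at 0.393, 0.785 and 1.178 (the third), with more beyond. Leaving a stop takes 0.15 to 0.25 N m, then the plate snaps into the next and stays there; it turns back from home by 0.05 rad only.
- wax_tin: bystander: round tin with an orange lid, 66 mm diameter, 25 mm high; origin at the centre of its underside
- cement_jar: bystander: amber jar with a black lid, 44 mm diameter, 55 mm high; origin at the centre of its underside
- glue_a: bystander: white glue bottle with a pointed nozzle, 47 mm diameter, 135 mm high; origin at the centre of its underside
- glue_b: bystander: white glue bottle with a pointed nozzle, 45 mm diameter, 129 mm high; origin at the centre of its underside
- blue_tape: bystander: roll of blue tape lying flat, 106 mm diameter, 24 mm high; origin at the centre of its underside
There are look-alikes about, which are no part of the job. Leave any green look-alike of the part that bears large_cup_mid alone.

How it is judged:
By the outcome, as a careful person would: the job done as asked, in the order asked, and still so for the second after the job is handed in, while the arm keeps its last pose, push and grip.
It also fails if it takes over 56 s, if anything falls off the work surface, if the arm or the gripper's body presses on something with over 40 N, if the wrist force passes 120 N, or if a joint passes its speed limit or range.

## Working session

There is one attempt and no reset: what is moved stays moved. The work goes in short steps, Python scripts to look and compute and a tool call to move; the robot and the scene stay as the last step left them, time stands still between calls to the robot, and variables do not carry over. Pictures are saved under pics/ and viewed, at most 13 in all, crops included, and the job is handed in when it is done.

Besides the shell and the picture viewer there is one more tool, called after "Request:" as name(argument=value, ...), one argument or row to a line, values as JSON. send_rows: Moves the arm, as the interface text tells. Its arguments: {"type":"object","properties":{"moves":{"type":"array","items":{"type":"array"}},"newtons":{"type":"number"}},"required":["moves"]}

```bash
mkdir -p pics; ls
python3 - <<'E'
from plant import status, imaging, ticket, r
import cv2,numpy as np
print(r.grasp_offset, status.observe())
for n in("top","scene"):
    im=imaging.camera(n); cv2.imwrite(f"pics/{n}0.png",im[:,:,::-1])
    c=imaging.get_calibration(n); print(n,c)
E
```

```text
pics
53.900000000000006 {'t': 0.0, 'qpos': array([-1.34828431e+00,  3.78035099e-01,  7.96326688e-02,  1.27440738e+00,
        5.99003605e-06,  1.46048509e+00]), 'joint_velocities': array([-0.00084132,  0.00080536,  0.00016918,  0.00037819,  0.00108099,
       -0.00105368]), 'joint_efforts': array([-1.23772361e-04, -4.63603163e+01,  2.69876969e+01,  2.07567704e-02,
       -3.65944970e-05, -2.05782953e-06]), 'ee_pos': array([ 187.74743938, -542.94498488,  302.97932166]), 'eef_rot': array([-1.00532388e-03,  9.86185010e-01,  1.65644535e-01, -5.34585719e-05]), 'force': array([0.78672754, 1.30500338, 1.10409714]), 'moment': array([0.01199018, 0.02851466, 0.03730005]), 'grasp_force': 0.0, 'width': 85.59281963348897}
top {'vfov': 49.835628547453254, 'cx': 316.9985582362048, 'cy': 243.9844859658451, 'world_to_cam': array([[ 2.79677625e-02, -9.99607376e-01, -1.70227623e-03,
         9.41587533e+01],
       [ 9.96123206e-01,  2.77281098e-02,  8.34847943e-02,
        -5.73103028e+02],
       [-8.34048153e-02, -4.03055975e-03,  9.96507597e-01,
        -1.23249403e+03],
       [ 0.00000000e+00,  0.00000000e+00,  0.00000000e+00,
         1.00000000e+00]])}
scene {'vfov': 50.093796844411024, 'cx': 317.9884731843671, 'cy': 238.77931997663202, 'world_to_cam': array([[-8.50696662e-01, -5.25656912e-01, -3.22490757e-05,
         5.37801412e+02],
       [ 2.17075732e-01, -3.51360301e-01,  9.10727218e-01,
        -1.77280177e+02],
       [-4.78741388e-01,  7.74745603e-01,  4.13008394e-01,
        -1.28838059e+03],
       [ 0.00000000e+00,  0.00000000e+00,  0.00000000e+00,
         1.00000000e+00]])}
```

View pics/top0.png

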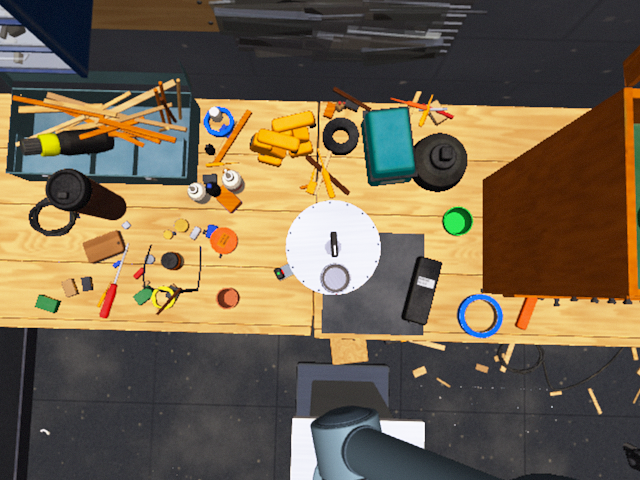

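View pics/scene0.png

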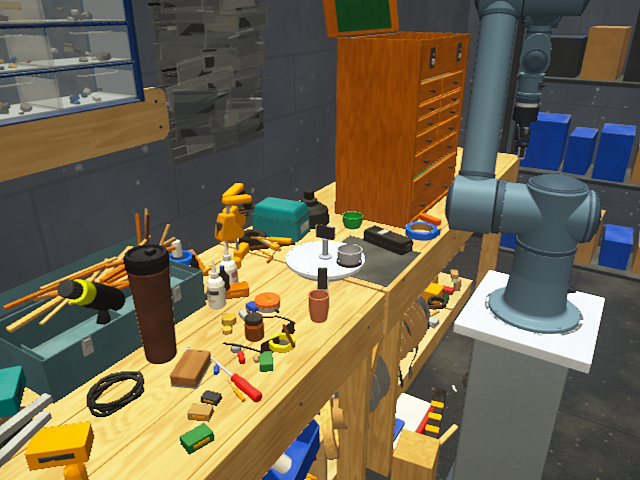

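```bash
cat > h.py <<'E'
import numpy as np,cv2
def ray(c,u,v):
    f=240/np.tan(np.radians(c["vfov"]/2)); M=np.array(c["world_to_cam"])
    d=np.array([(u-c["cx"])/f,-(v-c["cy"])/f,-1.]); R=M[:3,:3]
    return -R.T@M[:3,3], R.T@d
def onz(c,u,v,z):
    o,d=ray(c,u,v); return o+d*(z-o[2])/d[2]
def proj(c,p):
    f=240/np.tan(np.radians(c["vfov"]/2)); M=np.array(c["world_to_cam"])
    q=M[:3,:3]@np.array(p)+M[:3,3]; return np.array([c["cx"]+f*q[0]/-q[2],c["cy"]-f*q[1]/-q[2]])
E
python3 - <<'E'
from plant import imaging
from h import *
im=cv2.imread("pics/top0.png"); c=imaging.get_calibration("top"); hsv=cv2.cvtColor(im,cv2.COLOR_BGR2HSV)
for n,(u,v),z in [("small",(228,298),68),("large",(335,277),72),("knob",(334,243),128),("green",(457,221),42),("post",(281,272),68),("plate",(333.5,247),30)]:
    print(n,onz(c,u,v,z).round(1))
w=np.hstack([cv2.resize(im[y-50:y+50,x-50:x+50],(400,400),interpolation=cv2.INTER_CUBIC) for x,y in((228,298),(325,260))])
cv2.imwrite("pics/c1.png",w)
# white plate ellipse
m=cv2.inRange(hsv,(0,0,150),(180,40,255)); k=np.zeros_like(m);k[190:300,280:390]=m[190:300,280:390]
cs=max(cv2.findContours(k,cv2.RETR_EXTERNAL,cv2.CHAIN_APPROX_NONE)[0],key=cv2.contourArea); e=cv2.fitEllipse(cv2.convexHull(cs)); print(e,onz(c,*e[0],30))
m=cv2.inRange(hsv,(0,90,40),(12,255,220)); k=np.zeros_like(m);k[280:320,210:250]=m[280:320,210:250]
cs=max(cv2.findContours(k,cv2.RETR_EXTERNAL,cv2.CHAIN_APPROX_NONE)[0],key=cv2.contourArea); print(cv2.minEnclosingCircle(cs),cv2.boundingRect(cs))
E
```

```text
small [434.7 313.4  68. ]
large [490.4  65.9  72. ]
knob [564.8  71.8 128. ]
green [ 633.6 -225.    42. ]
post [498.6 192.2  68. ]
plate [563.5  70.   30. ]
((330.806640625, 248.34193420410156), (94.14453887939453, 101.019287109375), 63.14262390136719) [560.11132983  76.4028403   30.        ]
((227.66128540039062, 297.9838562011719), 11.38141918182373) (217, 288, 23, 21)
```

View pics/c1.png

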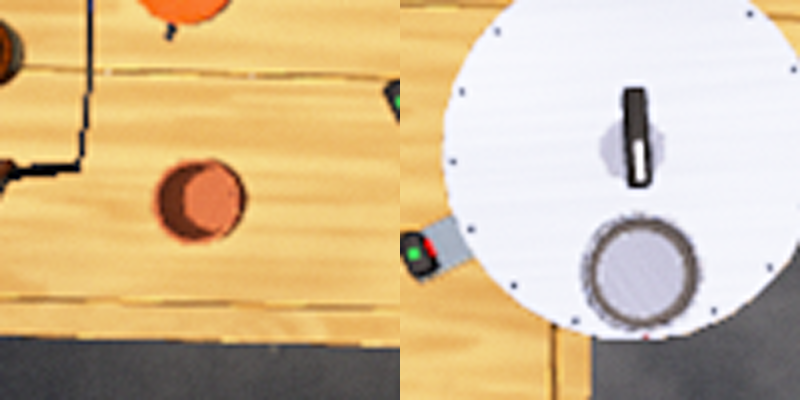

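The copper cup at top-view (228,298) is open, upright, and the only copper one. The steel cup sits in the seat at (335,277), and the green look-alike at (457,221) is to be left alone. The knob is at (334,243) with its white end towards the seat, and the sensor post is at (281,272).

I'll sweep round the cabinet to a point above the cup, turning the yaw to π on the way.

Request:
send_rows(
  moves=[
    [[0.008,0.04,0],[0,0,0.14],1],
    [[0.008,0.04,0],[0,0,0.14],1],
    [[0.008,0.04,0],[0,0,0.14],1],
    [[0.008,0.04,0],[0,0,0.14],1],
    [[0.028,0.032,0],[0,0,0.14],1],
  ],
)

```text
t: 0.6
ee_pos: [246.7, -348.9, 303.5]
eef_rot: [-0.001, 0.869, 0.495, -0.0]
force: [0.7, 0.5, 0.1]
width: 85.6
grasp_force: 0.0
```

Request:
send_rows(
  moves=[
    [[0.028,0.032,0],[0,0,0.14],1],
    [[0.028,0.032,0],[0,0,0.14],1],
    [[0.028,0.032,0],[0,0,0.14],1],
    [[0.028,0.032,0],[0,0,0.14],1],
    [[0.012,0.034,0],[0,0,0.14],1],
  ],
)

```text
t: 1.1
ee_pos: [373.5, -188.1, 303.7]
eef_rot: [0.0, 0.645, 0.764, 0.0]
force: [0.7, -1.3, 0.3]
width: 85.3
grasp_force: 0.0
```

Request:
send_rows(
  moves=[
    [[0.012,0.034,0],[0,0,0.14],1],
    [[0.012,0.034,0],[0,0,0.14],1],
    [[0.012,0.034,0],[0,0,0.14],1],
    [[0.012,0.034,0],[0,0,0.14],1],
    [[0,0.037,0],[0,0,0.14],1],
  ],
)

```text
t: 1.6
ee_pos: [420.8, -15.1, 303.6]
eef_rot: [0.0, 0.344, 0.939, 0.0]
force: [0.4, 0.8, 0.8]
width: 85.1
grasp_force: 0.0
```

Request:
send_rows(
  moves=[
    [[0,0.037,0],[0,0,0.14],1],
    [[0,0.037,0],[0,0,0.14],1],
    [[0,0.037,0],[0,0,0.14],1],
    [[0,0.04,0],[0,0,0.14],1],
    [[0,0.04,0],[0,0,0.14],1],
  ],
)

```text
t: 2.1
ee_pos: [419.3, 176.0, 303.6]
eef_rot: [-0.0, 0.002, 1.0, -0.0]
force: [0.7, 0.5, 0.1]
width: 85.0
grasp_force: 0.0
```

Request:
send_rows(
  moves=[
    [[0.004,0.034,-0.01],[0,0,0],1],
    [[0.004,0.034,-0.01],[0,0,0],1],
    [[0.004,0.034,-0.01],[0,0,0],1],
    [[0.003,0.034,-0.01],[0,0,0],1],
    [[0,0,0],[0,0,0],1],
  ],
)

```text
t: 2.6
ee_pos: [434.1, 313.4, 261.8]
eef_rot: [-0.001, 0.002, 1.0, 0.0]
force: [0.5, -0.8, -0.1]
width: 85.6
grasp_force: 0.0
```

Run:
```python
from plant import imaging,status
from h import *
print(status.observe()["ee_pos"]); c=imaging.get_calibration("wrist"); im=imaging.camera("wrist")[:,:,::-1].copy(); cv2.imwrite("pics/w1.png",im)
print(c["world_to_cam"].round(3),c["vfov"]); print(proj(c,(434.7,313.4,68)))
m=cv2.inRange(cv2.cvtColor(im,cv2.COLOR_BGR2HSV),(0,90,40),(12,255,255))
for k in cv2.findContours(m,cv2.RETR_EXTERNAL,cv2.CHAIN_APPROX_NONE)[0]:
    if cv2.contourArea(k)>800:print(cv2.boundingRect(k),cv2.minEnclosingCircle(k))
```

```text
[434.09998255 313.35000031 261.76479198]
[[ 6.00000e-03  1.00000e+00  1.00000e-03 -3.16259e+02]
 [-9.46000e-01  6.00000e-03 -3.25000e-01  4.36810e+02]
 [-3.25000e-01  1.00000e-03  9.46000e-01 -2.00939e+02]
 [ 0.00000e+00  0.00000e+00  0.00000e+00  1.00000e+00]] 62.683143814564005
[310.39189034 231.34474789]
(304, 322, 72, 66) ((339.33837890625, 354.98486328125), 35.78895568847656)
(282, 186, 70, 77) ((316.04278564453125, 224.06951904296875), 38.54621887207031)
```

View pics/w1.png

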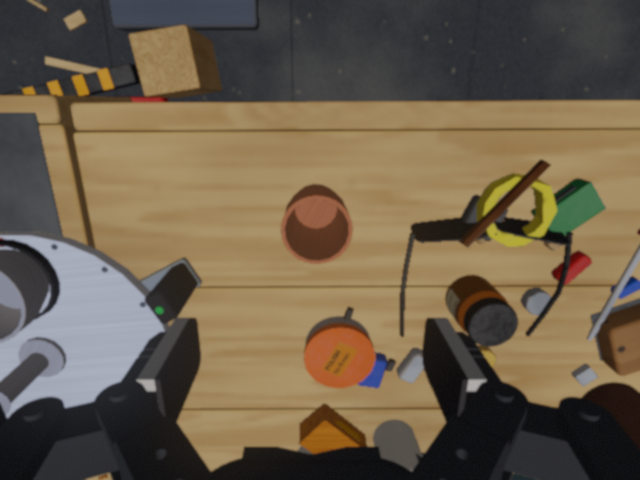

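The cup's rim is a circle centred near (316.5,228), and no other copper-coloured thing is beside it. It lies about 3 mm further in y than the top view gave. I'll descend and grip.

Request:
send_rows(
  moves=[
    [[-0.001,0.003,-0.036],[0,0,0],1],
    [[0,0,-0.036],[0,0,0],1],
    [[0,0,-0.036],[0,0,0],1],
    [[0,0,-0.037],[0,0,0],1],
    [[0,0,0],[0,0,0],1],
  ],
)

```text
t: 3.15
ee_pos: [430.3, 310.4, 114.7]
eef_rot: [-0.004, 0.005, 1.0, -0.003]
force: [-0.7, -1.1, -0.0]
width: 85.2
grasp_force: 0.0
```

Request:
send_rows(
  moves=[
    [[0,0,0],[0,0,0],0.7],
    [[0,0,0],[0,0,0],0.6],
    [[0,0,0],[0,0,0],0.4],
    [[0,0,0],[0,0,0],0.3],
    [[0,0,0],[0,0,0],0.3],
  ],
  newtons=30,
)

```text
t: 3.65
ee_pos: [435.5, 314.4, 121.6]
eef_rot: [0.002, 0.004, 1.0, 0.001]
force: [-0.0, -1.4, 7.4]
width: 48.4
grasp_force: 30.2
```

Request:
send_rows(
  moves=[
    [[0,0,0],[0,0,0],0.3],
    [[0,0,0],[0,0,0],0.3],
    [[0,0,0],[0,0,0],0.3],
    [[0,0,0],[0,0,0],0.3],
    [[0,0,0],[0,0,0],0.3],
  ],
)

```text
t: 4.15
ee_pos: [435.6, 314.4, 121.6]
eef_rot: [0.002, 0.004, 1.0, 0.001]
force: [-1.2, -0.5, 6.3]
width: 49.2
grasp_force: 30.2
```

Run:
```python
from plant import imaging,status
from h import *
s=status.observe();print(s["ee_pos"],s["eef_rot"],s["force"],s["moment"],s["width"]); 
c=imaging.get_calibration("wrist"); im=imaging.camera("wrist")[:,:,::-1].copy(); cv2.imwrite("pics/w2.png",im);print(c["world_to_cam"].round(3),c["cx"],c["cy"])
```

```text
[435.5705936  314.3954709  121.63761068] [0.00227951 0.0043437  0.99998739 0.00107525] [-1.22702984 -0.52352804  6.27425425] [-0.25173427  0.15975642 -0.00585249] 49.244808651858044
[[ 1.00000e-02  1.00000e+00  3.00000e-03 -3.19218e+02]
 [-9.43000e-01  1.00000e-02 -3.32000e-01  3.90949e+02]
 [-3.32000e-01  0.00000e+00  9.43000e-01 -6.45560e+01]
 [ 0.00000e+00  0.00000e+00  0.00000e+00  1.00000e+00]] 310.9213901365169 238.98115318875054
```

View pics/w2.png

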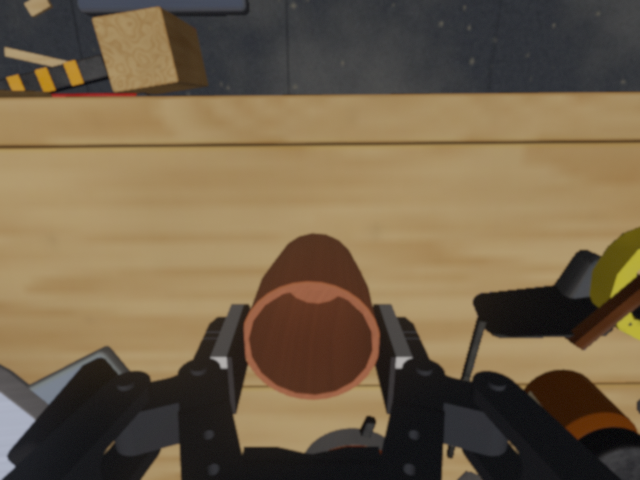

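Request:
send_rows(
  moves=[
    [[0,0,0.01],[0,0,0],0.3],
    [[0,0,0.025],[0,0,0],0.3],
    [[0,0,0.035],[0,0,0],0.3],
    [[0,0,0.035],[0,0,0],0.3],
    [[0,0,0.035],[0,0,0],0.3],
  ],
)

```text
t: 4.7
ee_pos: [433.7, 313.4, 261.5]
eef_rot: [0.0, 0.004, 1.0, 0.0]
force: [0.3, -0.2, 0.0]
width: 48.5
grasp_force: 31.3
```

Request:
send_rows(
  moves=[
    [[0.005,-0.035,0],[0,0,0],0.3],
    [[0.005,-0.035,0],[0,0,0],0.3],
    [[0.005,-0.035,0],[0,0,0],0.3],
    [[0.005,-0.035,0],[0,0,0],0.3],
    [[0,0,0],[0,0,0],0.3],
  ],
)

```text
t: 5.2
ee_pos: [454.3, 170.4, 260.2]
eef_rot: [0.001, 0.007, 1.0, -0.001]
force: [-1.1, 0.7, -0.9]
width: 48.8
grasp_force: 31.4
```

Run:
```python
from plant import imaging,status
from h import *
s=status.observe();print(s["ee_pos"],s["eef_rot"],s["force"],s["width"]); 
c=imaging.get_calibration("wrist"); im=imaging.camera("wrist")[:,:,::-1].copy(); cv2.imwrite("pics/w3.png",im)
M=np.array([[0.010,1,0.003,-319.218],[-.943,.010,-.332,390.949],[-.332,0,.943,-64.556],[0,0,0,1]])
d=dict(c);d["world_to_cam"]=M; print("cup at grip",onz(d,312,340,68))
print([proj(c,p).round() for p in [(490,66,72),(565,72,128)]])
t=imaging.camera("top")[:,:,::-1]; cv2.imwrite("pics/t3.png",t)
```

```text
[454.31299594 170.41836605 260.19117298] [ 7.31299443e-04  6.85286096e-03  9.99976080e-01 -5.85219381e-04] [-1.10925685  0.71782123 -0.8765383 ] 48.79292612749942
cup at grip [433.10724742 315.33353019  68.        ]
[array([167., 281.]), array([162., 423.])]
```

View pics/w3.png

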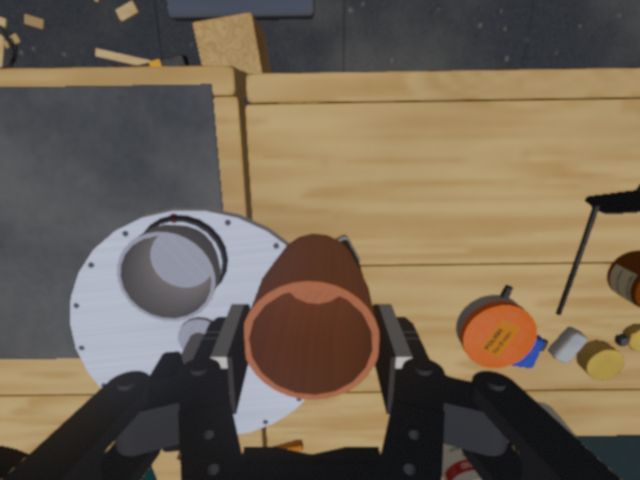

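The steel cup's mouth is at about (168,275), beside the held copper cup's rim at (312,340). I'll hover over it.

Request:
send_rows(
  moves=[
    [[0.009,-0.026,0],[0,0,0],0.3],
    [[0.009,-0.026,0],[0,0,0],0.3],
    [[0.009,-0.026,0],[0,0,0],0.3],
    [[0.009,-0.026,0],[0,0,0],0.3],
    [[0,0,0],[0,0,0],0.3],
  ],
)

```text
t: 5.8
ee_pos: [491.2, 68.4, 259.5]
eef_rot: [0.001, 0.005, 1.0, -0.0]
force: [0.7, 0.2, -0.9]
width: 49.3
grasp_force: 31.5
```

Request:
send_rows(
  moves=[
    [[0,0,-0.025],[0,0,0],0.3],
    [[0,0,-0.02],[0,0,0],0.3],
    [[0,0,0],[0,0,0],0.3],
    [[0,0,0],[0,0,0],0.3],
    [[0,0,0],[0,0,0],0.3],
  ],
)

```text
t: 6.3
ee_pos: [490.5, 70.3, 215.2]
eef_rot: [0.001, 0.004, 1.0, 0.0]
force: [0.5, -0.4, 0.3]
width: 48.8
grasp_force: 31.5
```

Run:
```python
from plant import imaging,status
from h import *
s=status.observe();print(s["ee_pos"],s["eef_rot"],s["force"],s["width"]); 
c=imaging.get_calibration("wrist"); im=imaging.camera("wrist")[:,:,::-1].copy(); cv2.imwrite("pics/w4.png",im)
np.save("c4.npy",c["world_to_cam"]); print(proj(c,(490,66,72)))
```

```text
[490.49626882  70.28799893 215.19022119] [9.48654079e-04 3.82187975e-03 9.99992232e-01 1.71704804e-04] [ 0.52456195 -0.36512394  0.26046658] 48.83750282638642
[302.81060897 255.22522183]
```

View pics/w4.png

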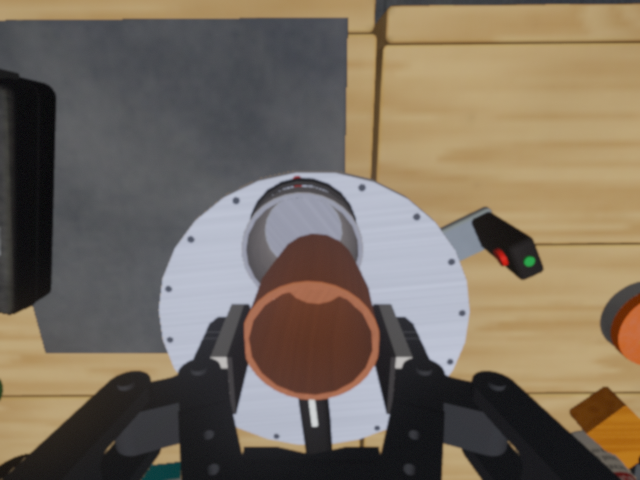

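Run:
```python
from plant import imaging
from h import *
c=dict(imaging.get_calibration("wrist"));c["world_to_cam"]=np.load("c4.npy")
im=cv2.imread("pics/w4.png")
print("large",onz(c,302.5,247,72)); L=onz(c,302.5,247,72)
a=np.linspace(0,6.28,400)
def ext(x,y,z,r):
    q=np.array([proj(c,(x+r*np.cos(t),y+r*np.sin(t),z)) for t in a]); return q.min(0).round(1),q.max(0).round(1)
print("large rim ext",ext(L[0],L[1],72,35))
S=onz(c,312,340,161.6); print("small rim",S, ext(S[0],S[1],161.6,25)); print("foot ext",ext(S[0],S[1],93.6,20.5))
hsv=cv2.cvtColor(im,cv2.COLOR_BGR2HSV); m=cv2.inRange(hsv,(0,90,30),(14,255,255)); k=np.zeros_like(m);k[225:410,235:390]=m[225:410,235:390]
ys,xs=np.where(k); print("copper rows",ys.min(),ys.max()); 
for y in range(ys.min(),ys.min()+60,8): print(y,xs[ys==y].min(),xs[ys==y].max())
for y in range(330,346,5): print(y,xs[ys==y].min(),xs[ys==y].max())
g=hsv[:,:,2]
print(g[180:232:1,303]); print(g[240,230:275],g[240,345:375])
```

```text
large [484.89311397  65.89938386  72.        ]
large rim ext (array([241.8, 187.2]), array([363.1, 301.1]))
small rim [487.86624464  71.02960262 161.6       ] (array([243.5, 277.6]), array([380.5, 395.6]))
foot ext (array([272.7, 229.5]), array([350.3, 301.1]))
copper rows 236 400
236 308 324
244 291 340
252 284 348
260 277 352
268 271 356
276 265 360
284 262 364
292 259 367
330 243 379
335 243 380
340 243 380
345 244 379
[ 43  52  62  71 108 145 146 115  84  78  82  95 124 151 164 170 171 172
 172 173 173 172 170 171 171 171 171 170 170 170 169 169 170 170 170 171
 171 172 173 173 173 173 172 172 171 170 170 170 169 170 170 171]
[204 205 205 205 205 205 205 205 205 205 204 198 186 175 171 171 162 137
 106  89  90  91  93  95  96  96  98 100 101 103 104 106 107 109 111 122
 142 160 167 169 169 170 170 170 169] [108 107 106 104 102 100  98  97  95  93  91 104 133 157 168 169 175 188
 199 203 203 204 204 203 203 203 203 204 203 204]
```

Request:
send_rows(
  moves=[
    [[-0.001,-0.003,0],[0,0,0],0.3],
    [[-0.001,-0.003,0],[0,0,0],0.3],
    [[0,0,-0.015],[0,0,0],0.3],
    [[0,0,-0.012],[0,0,0],0.3],
    [[0,0,0],[0,0,0],0.3],
  ],
)

```text
t: 6.85
ee_pos: [486.7, 63.2, 185.8]
eef_rot: [-0.001, 0.005, 1.0, 0.0]
force: [-0.2, 0.0, -0.1]
width: 48.9
grasp_force: 31.5
```

Run:
```python
from plant import imaging,status
from h import *
s=status.observe();print(s["ee_pos"],s["eef_rot"],s["force"],s["width"]); 
c=imaging.get_calibration("wrist"); im=imaging.camera("wrist")[:,:,::-1].copy()
np.save("c5.npy",c["world_to_cam"])
cv2.imwrite("pics/w5.png",cv2.resize(im[150:410,210:410],(600,780)[::1],interpolation=cv2.INTER_CUBIC)[:600])
cv2.imwrite("pics/w5f.png",im)
```

```text
[486.73011681  63.16935105 185.79976548] [-1.36300796e-03  4.64029113e-03  9.99988305e-01  2.05447995e-05] [-0.23034896  0.00752168 -0.10871953] 48.88745396100204
```

View pics/w5.png

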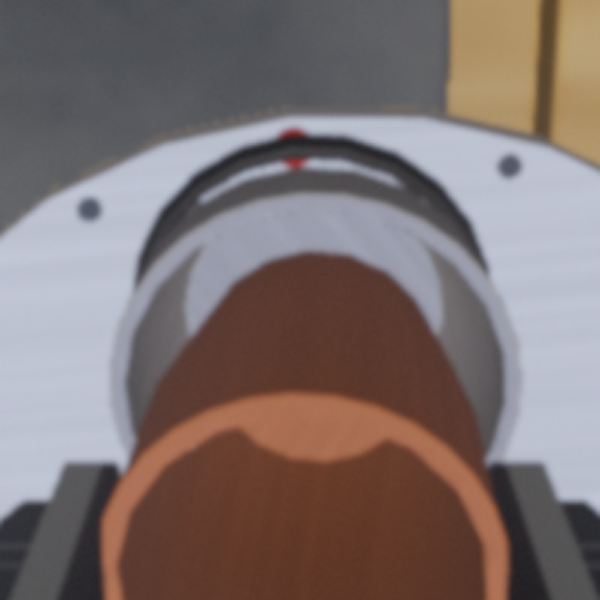

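The foot is concentric with the steel cup's mouth: crop columns are 315 against 316, and the rows agree too. I'll lower it gently.

Request:
send_rows(
  moves=[
    [[0,0,-0.008],[0,0,0],0.3],
    [[0,0,-0.007],[0,0,0],0.3],
    [[0,0,-0.005],[0,0,0],0.3],
    [[0,0,-0.004],[0,0,0],0.3],
    [[0,0,0],[0,0,0],0.3],
  ],
)

```text
t: 7.4
ee_pos: [487.4, 63.5, 162.2]
eef_rot: [-0.001, 0.004, 1.0, 0.0]
force: [-0.4, -0.8, -0.6]
width: 49.3
grasp_force: 31.5
```

Request:
send_rows(
  moves=[
    [[0,0,-0.002],[0,0,0],0.3],
    [[0,0,-0.002],[0,0,0],0.3],
    [[0,0,-0.001],[0,0,0],0.3],
    [[0,0,-0.001],[0,0,0],0.3],
    [[0,0,0],[0,0,0],0.3],
  ],
)

```text
t: 7.9
ee_pos: [487.8, 63.5, 156.8]
eef_rot: [-0.0, 0.004, 1.0, 0.0]
force: [0.8, 0.3, -0.9]
width: 48.9
grasp_force: 31.5
```

Request:
send_rows(
  moves=[
    [[0,0,-0.001],[0,0,0],0.3],
    [[0,0,-0.001],[0,0,0],0.3],
    [[0,0,-0.001],[0,0,0],0.3],
    [[0,0,0],[0,0,0],0.3],
    [[0,0,0],[0,0,0],0.3],
  ],
)

```text
t: 8.4
ee_pos: [488.3, 63.5, 154.6]
eef_rot: [0.001, 0.004, 1.0, -0.0]
force: [-1.7, 0.5, 5.7]
width: 49.0
grasp_force: 31.9
```

Request:
send_rows(
  moves=[
    [[0,0,-0.001],[0,0,0],0.3],
    [[0,0,-0.001],[0,0,0],0.3],
    [[0,0,0],[0,0,0],0.3],
    [[0,0,0],[0,0,0],0.3],
    [[0,0,0],[0,0,0],0.3],
  ],
)

```text
t: 8.9
ee_pos: [489.1, 63.5, 154.4]
eef_rot: [0.002, 0.004, 1.0, -0.0]
force: [-4.5, -0.1, 19.1]
width: 48.9
grasp_force: 32.6
```

Contact came at TCP z = 154.6, exactly the expected fully-nested height. I'll ease off, release and rise.

Request:
send_rows(
  moves=[
    [[0,0,0.002],[0,0,0],0.3],
    [[0,0,0],[0,0,0],0.7],
    [[0,0,0],[0,0,0],1],
    [[0,0,0],[0,0,0],1],
    [[0,0,0],[0,0,0],1],
  ],
)

```text
t: 9.4
ee_pos: [487.6, 63.5, 153.5]
eef_rot: [-0.0, 0.004, 1.0, 0.0]
force: [-0.9, 0.1, -0.1]
width: 85.5
grasp_force: 0.0
```

Request:
send_rows(
  moves=[
    [[0,0,0.01],[0,0,0],1],
    [[0,0,0.03],[0,0,0],1],
    [[0,0,0.04],[0,0,0],1],
    [[0,0,0.025],[0,0,0],1],
    [[0,0,0],[0,0,0],1],
  ],
)

```text
t: 9.9
ee_pos: [490.3, 63.6, 263.7]
eef_rot: [0.004, 0.004, 1.0, 0.0]
force: [1.2, -0.2, -0.4]
width: 85.3
grasp_force: 0.0
```

Run:
```python
from plant import imaging,status
from h import *
s=status.observe();print(s["ee_pos"],s["eef_rot"],s["force"],s["width"]); 
c=imaging.get_calibration("wrist"); im=imaging.camera("wrist")[:,:,::-1].copy()
np.save("c6.npy",c["world_to_cam"]); cv2.imwrite("pics/w6.png",im)
sc=imaging.camera("scene")[:,:,::-1]; cs=imaging.get_calibration("scene")
print([proj(cs,(488,65,z)).round(1) for z in(30,72,101)], proj(cs,(564,70,109)))
cr=cv2.resize(sc[200:300,270:390],(320*6//5*1,320),interpolation=cv2.INTER_CUBIC)
cv2.imwrite("pics/v6.png",np.hstack([cr,cv2.resize(im,(426,320))])[:, :800])
```

```text
[490.32315348  63.55711009 263.65100406] [4.20607480e-03 4.37285368e-03 9.99981590e-01 7.62819831e-05] [ 1.23890529 -0.17878907 -0.41369934] 85.27379846727992
[array([349.1, 262.3]), array([349.5, 249. ]), array([349.8, 239.6])] [325.45354824 231.80152642]
```

View pics/v6.png

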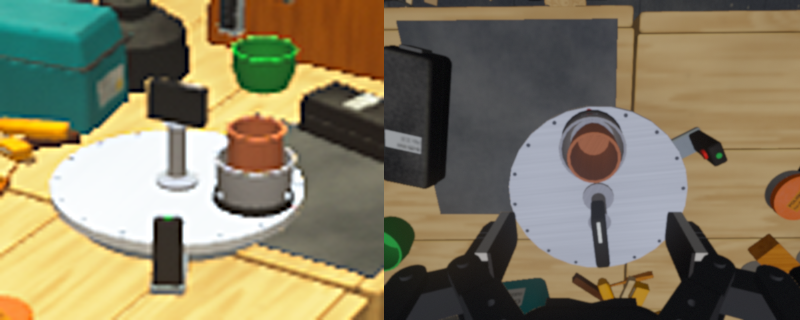

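The copper cup is nested upright in the steel one, with the correct amount standing out. Next is the knob, at about (600,230) in the right half of that view.

Run:
```python
from plant import imaging
from h import *
im=cv2.imread("pics/w6.png"); c=dict(imaging.get_calibration("wrist")); c["world_to_cam"]=np.load("c6.npy")
g=cv2.cvtColor(im,cv2.COLOR_BGR2HSV)[:,:,2]
for y in range(280,412,8):
    row=g[y,300:360]; d=np.where(row<75)[0]+300; print(y,(d.min(),d.max()) if len(d) else None, np.where(row>150)[0].size)
print("pred",proj(c,(536,68,128)),proj(c,(592,68,128)))
m=cv2.inRange(g,0,75); k=np.zeros_like(m);k[270:410,300:360]=m[270:410,300:360]
cs=max(cv2.findContours(k,cv2.RETR_EXTERNAL,cv2.CHAIN_APPROX_NONE)[0],key=cv2.contourArea); print(cv2.boundingRect(cs),cv2.minAreaRect(cs))
x,y,w,h=cv2.boundingRect(cs)
print("far end",onz(c,cs[cs[:,0,1]>y+h-4][:,0,0].mean(),y+h,128))
t=cv2.imread("pics/top0.png"); ct=imaging.get_calibration("top"); gg=t.max(2)
m=cv2.inRange(gg,0,80);k=np.zeros_like(m);k[225:262,322:346]=m[225:262,322:346]
cs=max(cv2.findContours(k,cv2.RETR_EXTERNAL,cv2.CHAIN_APPROX_NONE)[0],key=cv2.contourArea); b=cv2.minAreaRect(cs); print(b,onz(ct,*b[0],128),cv2.boundingRect(cs))
cv2.imwrite("pics/k.png",cv2.resize(im[260:410,270:390],(480,600),interpolation=cv2.INTER_CUBIC))
```

```text
280 None 47
288 None 44
296 (np.int64(315), np.int64(329)) 36
304 (np.int64(312), np.int64(331)) 34
312 (np.int64(312), np.int64(332)) 34
320 (np.int64(312), np.int64(331)) 35
328 (np.int64(312), np.int64(331)) 34
336 (np.int64(312), np.int64(332)) 37
344 (np.int64(313), np.int64(333)) 42
352 (np.int64(314), np.int64(333)) 43
360 (np.int64(315), np.int64(334)) 43
368 (np.int64(316), np.int64(335)) 38
376 (np.int64(317), np.int64(336)) 38
384 (np.int64(318), np.int64(337)) 38
392 (np.int64(319), np.int64(337)) 38
400 (np.int64(323), np.int64(325)) 41
408 None 60
pred [318.39490549 329.55991481] [318.68853565 404.06588211]
(312, 292, 26, 109) ((323.4906921386719, 345.9659423828125), (108.15618133544922, 21.683887481689453), 86.02750396728516)
far end [589.58609602  74.07897865 128.        ]
((333.6097717285156, 243.98780822753906), (24.40536880493164, 5.852870941162109), 83.6598129272461) [562.57591349  72.65703429 128.        ] (331, 232, 7, 25)
```

View pics/k.png

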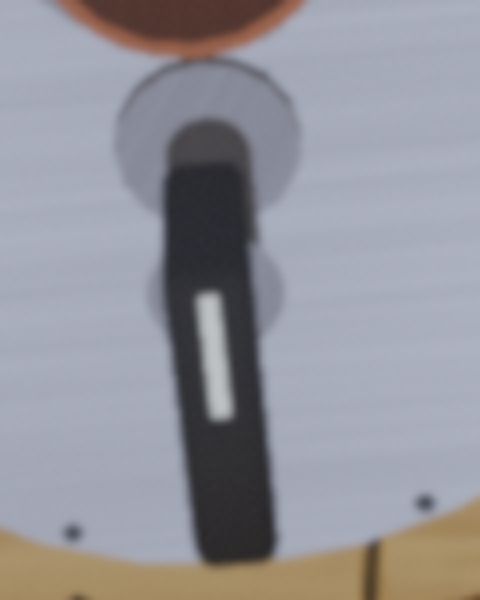

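Request:
send_rows(
  moves=[
    [[0.024,0.002,0],[0,0,0.03],0.6],
    [[0.024,0.003,0],[0,0,0.04],0.6],
    [[0.024,0.003,0],[0,0,0.03],0.6],
    [[0,0,-0.03],[0,0,0],0.6],
    [[0,0,0],[0,0,0],0.6],
  ],
)

```text
t: 10.5
ee_pos: [557.2, 71.5, 223.9]
eef_rot: [-0.005, -0.046, 0.999, 0.0]
force: [-0.9, 0.5, 0.0]
width: 51.4
grasp_force: 0.0
```

Run:
```python
from plant import imaging,status
from h import *
s=status.observe();print(s["ee_pos"],s["eef_rot"],s["force"],s["width"]); 
c=imaging.get_calibration("wrist"); im=imaging.camera("wrist")[:,:,::-1].copy()
np.save("c7.npy",c["world_to_cam"]); cv2.imwrite("pics/w7.png",im); print([proj(c,(x,71.5,128)) for x in (534,562,590)])
```

```text
[557.16579349  71.49301657 223.91622261] [-4.80528992e-03 -4.55802251e-02  9.98949107e-01  1.81867464e-04] [-0.90772398  0.52102264  0.00231691] 51.37021012100914
[array([314.61732557, 249.11942258]), array([309.12072537, 304.42418007]), array([304.1234296 , 354.70512111])]
```

View pics/w7.png

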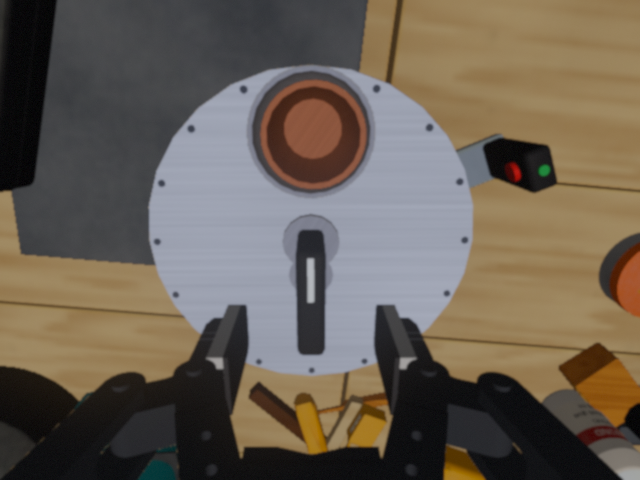

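The bar is in line with the image columns at column 311, midway between the fingers. The cups are nested concentrically at (312,133).

Request:
send_rows(
  moves=[
    [[0.002,0,-0.02],[0,0,0],0.6],
    [[0.002,0,-0.02],[0,0,0],0.6],
    [[0,0,-0.018],[0,0,0],0.6],
    [[0,0,0],[0,0,0],0.6],
    [[0,0,0],[0,0,0],0.6],
  ],
)

```text
t: 11.05
ee_pos: [563.3, 71.5, 171.5]
eef_rot: [-0.0, -0.046, 0.999, 0.0]
force: [-0.2, -0.0, 0.6]
width: 51.0
grasp_force: 0.0
```

Request:
send_rows(
  moves=[
    [[0,0,0],[0,0,0],0.4],
    [[0,0,0],[0,0,0],0.2],
    [[0,0,0],[0,0,0],0],
    [[0,0,0],[0,0,0],0],
    [[0,0,0],[0,0,0],0],
  ],
  newtons=50,
)

```text
t: 11.55
ee_pos: [564.4, 72.0, 172.3]
eef_rot: [0.001, -0.046, 0.999, 0.0]
force: [-0.8, 1.1, 5.3]
width: 13.0
grasp_force: 49.9
```

```bash
cat > st.py <<'E'
from plant import status
from scipy.spatial.transform import Rotation as R
import numpy as np
s=status.observe(); w,x,y,z=s["eef_rot"]; m=R.from_quat([x,y,z,w]).as_matrix()
print(s["t"],s["ee_pos"].round(1),"yaw",np.arctan2(-m[1,0],-m[0,0]).round(4),"tilt",m[:2,2].round(4),"F",s["force"].round(1),"M",s["moment"].round(3),s["width"].round(1),s["grasp_force"],"q6",s["qpos"][5].round(3))
E
python3 st.py
```

```text
Traceback (most recent call last):
  File "st.py", line 5, in <module>
    print(s["t"],s["ee_pos"].round(1),"yaw",np.arctan2(-m[1,0],-m[0,0]).round(4),"tilt",m[:2,2].round(4),"F",s["force"].round(1),"M",s["moment"].round(3),s["width"].round(1),s["grasp_force"],"q6",s["qpos"][5].round(3))
                                                                                                                                                          ^^^^^^^^^^^^^^^^
AttributeError: 'float' object has no attribute 'round'
```

```bash
sed -i 's/s\["width"\].round(1)/s["width"]/' st.py; python3 st.py
```

```text
11.55 [564.4  72.  172.3] yaw 0.0918 tilt [0.002 0.001] F [-0.8  1.1  5.3] M [0.312 0.277 0.072] 13.026295442290543 49.88094449043274 q6 -0.077
```

Request:
send_rows(
  moves=[
    [[0,0,0],[0,0,-0.08],0],
    [[0,0,0],[0,0,-0.08],0],
    [[0,0,0],[0,0,-0.08],0],
    [[0,0,0],[0,0,-0.08],0],
    [[0,0,0],[0,0,-0.073],0],
  ],
  newtons=60,
)

```text
t: 12.05
ee_pos: [564.4, 71.6, 172.3]
eef_rot: [0.001, 0.152, 0.988, 0.0]
force: [-0.8, 0.4, 7.0]
width: 13.0
grasp_force: 59.2
```

Request:
send_rows(
  moves=[
    [[0,0,0],[0,0,0],0],
    [[0,0,0],[0,0,0],0],
    [[0,0,0],[0,0,0],0],
    [[0,0,0],[0,0,0],0],
    [[0,0,0],[0,0,0],0],
  ],
)

```text
t: 12.55
ee_pos: [564.4, 71.6, 172.3]
eef_rot: [0.001, 0.15, 0.989, 0.0]
force: [-1.6, -0.3, 5.5]
width: 12.9
grasp_force: 58.9
```

```bash
python3 st.py
```

```text
12.55 [564.4  71.6 172.3] yaw -0.3015 tilt [0.0021 0.    ] F [-1.6 -0.3  5.5] M [0.115 0.294 0.019] 12.872899699402263 58.93591582775116 q6 0.316
```

The yaw changed by 0.393 rad and the moment is near zero, so that is click 1. Now click 2.

Request:
send_rows(
  moves=[
    [[0,0,0],[0,0,-0.08],0],
    [[0,0,0],[0,0,-0.08],0],
    [[0,0,0],[0,0,-0.08],0],
    [[0,0,0],[0,0,-0.08],0],
    [[0,0,0],[0,0,-0.073],0],
  ],
)

```text
t: 13.05
ee_pos: [564.2, 71.2, 172.3]
eef_rot: [0.001, 0.342, 0.94, -0.0]
force: [-2.6, -0.5, 7.8]
width: 12.9
grasp_force: 59.2
```

Request:
send_rows(
  moves=[
    [[0,0,0],[0,0,0],0],
    [[0,0,0],[0,0,0],0],
    [[0,0,0],[0,0,0],0],
    [[0,0,0],[0,0,0],0],
    [[0,0,0],[0,0,0],0],
  ],
)

```text
t: 13.55
ee_pos: [564.2, 71.2, 172.2]
eef_rot: [0.001, 0.34, 0.94, -0.0]
force: [-2.2, -0.6, 6.4]
width: 13.0
grasp_force: 59.0
```

```bash
python3 st.py
```

```text
13.55 [564.2  71.2 172.2] yaw -0.6947 tilt [ 0.0015 -0.0009] F [-2.2 -0.6  6.4] M [-0.078  0.431  0.122] 13.008702760758146 59.045475125312805 q6 0.709
```

Click 2: the yaw has changed by 0.787 rad in all. Now the third.

Request:
send_rows(
  moves=[
    [[0,0,0],[0,0,-0.08],0],
    [[0,0,0],[0,0,-0.08],0],
    [[0,0,0],[0,0,-0.08],0],
    [[0,0,0],[0,0,-0.08],0],
    [[0,0,0],[0,0,-0.071],0],
  ],
)

```text
t: 14.05
ee_pos: [563.9, 71.0, 172.3]
eef_rot: [0.001, 0.518, 0.855, -0.0]
force: [-2.2, -1.5, 7.8]
width: 13.3
grasp_force: 59.4
```

Request:
send_rows(
  moves=[
    [[0,0,0],[0,0,0],0],
    [[0,0,0],[0,0,0],0],
    [[0,0,0],[0,0,0],0],
    [[0,0,0],[0,0,0],0],
    [[0,0,0],[0,0,0],0],
  ],
)

```text
t: 14.55
ee_pos: [563.9, 71.0, 172.3]
eef_rot: [0.001, 0.517, 0.856, -0.0]
force: [-3.1, -0.8, 7.5]
width: 13.2
grasp_force: 59.2
```

```bash
python3 st.py
python3 - <<'E'
from plant import imaging
import cv2,numpy as np
s=imaging.camera("scene")[200:300,270:390,::-1]; t=imaging.camera("top")[190:310,270:400,::-1]
cv2.imwrite("pics/end.png",np.hstack([cv2.resize(s,(384,320)),cv2.resize(t,(347,320))]))
E
```

```text
14.55 [563.9  71.  172.3] yaw -1.086 tilt [ 0.0011 -0.0015] F [-3.1 -0.8  7.5] M [-0.318  0.575  0.042] 13.224961052779731 59.20743405818939 q6 1.1
```

View pics/end.png

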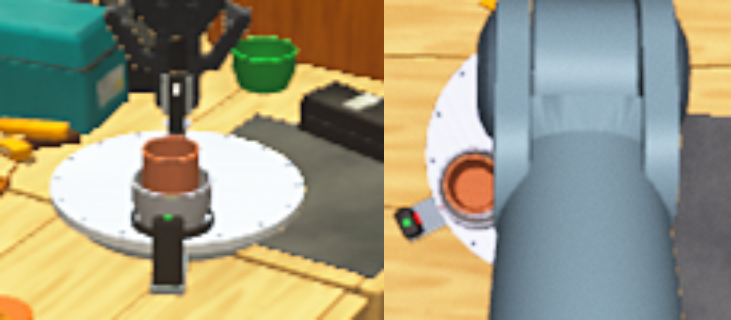

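The total turn is 1.178 rad with the moment near zero. The nested cups stand at the sensor post and the knob is still gripped, so I'll hand in.

```bash
python3 -c "
from plant import ticket
print(ticket.hand_in())"
```

```text
the job is handed in; nothing more can be done
None
```

The job is handed in at about 14.6 s: the copper cup is nested fully down in the steel cup, the turntable is at the third stop (1.178 rad) by the sensor post, and the gripper is still holding the knob.

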